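# Tuck a notebook under a desk holder's weighted arm

### The arm

A 6-joint arm with a two-finger parallel gripper is mounted at the origin on the work surface; the furniture and walls round the work are solid. World frame = base frame: x ahead of the robot, y to its left, z up, the work surface at z = 0. Lengths are in m, angles in rad, forces in N, time in s.
With the tool pointing down it reaches from about 0.3 to 0.775 m from the base axis. Payload 14.6 kg.
Tool frame: the origin (TCP) lies midway between the tips of the shut fingers; the grasp point (between the pads) lies 19 mm behind it; z points along the fingers, y is the line along which they close (so a half turn about z gives the same grasp; the last joint's range is limited). The gripper opens to 85 mm and grips with 20 to 120 N. Pads are 22 mm wide; open, the fingers measure 114 mm over their backs; the gripper's body (76 mm by 85 mm) begins 54 mm behind the grasp point. The pads swing forward as they close: fully open they stand 13 mm farther back than shut.
Start: joints at [1.104, 0.3, 1.521, -0, 1.321, -0.067], TCP at [0.214, 0.507, 0.231] pointing down, gripper open.
Joint ranges: [-3.03, 3.03], [-0.79, 2.21], [0.23, 2.52], [-1.04, 4.18], [0, 3.07], [-2.55, 2.55]. Speed limits (rad/s): [2.22, 2.22, 2.57, 3.14, 3.14, 3.14].

### API

Orientations are given as a 3x3 rotation matrix whose columns are the frame's x, y, z axes.
In Python, from rig import state, camera, sign_off gives the robot as it stands. The module is installed in compiled form; this text tells all that it offers.
- The arm moves only by the tool drive_tool, never from a script. Its argument "rows" is a list of rows, each a list of 3 entries, a list of its own where there are three numbers: the turn, a rotation vector about the tool's x, y, z in degrees, then the shift along the tool's x, y, z in mm, then the finger opening in mm, from 0 to 85.4. In form: [[[ax, ay, az], [tx, ty, tz], claw], ...]. A call has 1 to 10 rows; each row is the pose to reach, as a shift and turn from the pose commanded when the call began, along the tool's axes at that moment; what a row does not reach only later rows make up. A row lasts 1/10 s, in which the tool goes at most 50 mm and 8.59 degrees, less where a joint would pass 70% of its speed; a pose out of reach is approached as far as the arm can. A call with a gripper value outside its range is refused whole. The fingers move at their own pace and stop on an object; "newtons" is the grip in N (left out, the last holds). Time passes only in rows, so rows that repeat a pose let the fingers close. It gives the time, the measured TCP pose, the force, the opening and the grip force at its end, in the units of the state.
- state(): the state, without advancing time (a new reading comes with each control period).
- camera(name): name is "scene" or "top" or "wrist"; returns a dict with "frame" (480x640x3 uint8, blue, green, red), "K" (3x3 intrinsics, pixels), "extrinsics" (4x4, takes a point from world to camera coordinates). Camera axes: x right, y up, looking along -z (the intrinsics and any distortion apply to the point x, -y, -z); pixel columns grow to the right and rows downward; lengths in m; the calibration is good to about 2 mm. A picture is of the moment at which its call begins. There is no depth.
- sign_off(): hands the job in; it is judged then, once.
The state is a dict: "clock": time; "joints": joint angles; "joint_velocities": joint speeds; "tau": joint torques, N m; "ee_pos": TCP position; "tool_rot": TCP orientation; "wrist_force": force on the tool from outside, world axes, zero at the start; "torque": the same for the moment, N m; "gripper_width": finger opening in m; "gripper_force": force on a finger pad.
Only numpy, scipy, OpenCV 4.12 (cv2) and the standard library are available. Lean on these libraries where they do the work, as an engineer would, in place of code of your own. Each camera call takes 0.05 s, during which the arm holds its last target. There are 200 camera calls.

### The job

Slide the notebook along the desk into the metal desk holder, under its hinged weighted arm, roughly in the middle, until its leading short end is fully home and square against the back stop and the arm rests on its cover. The arm's upturned lip lets the notebook lift it as it slides in. Keep the notebook flat on the desk, and leave it there with the arm lying on it.

Things in the scene. Friction and masses are not known exactly. Their poses are not given: they have to be found in the camera images.
- notebook: spiral notebook lying flat, 210 mm long (its x) by 152 mm wide (its y), 0.24 kg; its stiff block is 11 mm thick, x from -104 to +104 mm, y from -75 to +71 mm, with the wire spiral along one long side. Origin at the centre of its underside, z up. At the start its +x end faces the holder's open side, 16 to 22 cm short of the back stop; that end goes in first.
- holder: low metal desk holder screwed to the desk: a straight back stop (190 mm wide, 26 mm high) with the weighted arm hinged above it, no floor and no sides; the notebook slides on the desk itself. Origin on the desk, in the middle of the face of the back stop that the notebook meets; its +x is the way the notebook is pushed home (away from its open side), y along the stop, z up.
- clamp_arm (a joint): angle of the weighted arm (0.35 kg, no spring), hinged above the back stop at holder x = +14, z = 37 mm; rad, 0 = hanging at rest, grows as it rises, about 0.08 when it lies on the notebook. Its steel roll (18 mm thick, 110 mm wide, at holder x = -70 mm) hangs 4 mm over the desk; the lip in front of it slopes up at 20 degrees. Pushing the notebook with up to about 15 N lifts it.
- lip_edge (a point): middle of the front edge of the arm's upturned lip (100 mm wide): at rest at holder x = -126 mm, 26 mm above the desk

How it is judged:
By the outcome, as a careful person would: the job done as asked, in the order asked, and still so for the second after the job is handed in, with the robot touching nothing.
It also fails if it takes over 38 s, if anything falls off the work surface, if the arm or the gripper's body presses on something with over 40 N, if the wrist force passes 120 N, or if a joint passes its speed limit or range.

## Working session

There is one attempt and no reset: what is moved stays moved. The work goes in short steps, Python scripts to look and compute and a tool call to move; the robot and the scene stay as the last step left them, time stands still between calls to the robot, and variables do not carry over. Pictures are saved under pics/ and viewed, at most 10 in all, crops included, and the job is handed in when it is done.

Besides the shell and the picture viewer there is one more tool, called after "Request:" in YAML: its name, and indented under it one key for each argument. drive_tool: Moves the arm, as the interface text tells. Its arguments: {"type":"object","properties":{"rows":{"type":"array","items":{"type":"array"}},"newtons":{"type":"number"}},"required":["rows"]}

```bash
mkdir -p pics
python3 - <<'E'
from rig import state,camera
import cv2,numpy as np
for n in("scene","top"):
    c=camera(n);cv2.imwrite(f"pics/{n}0.png",c["frame"]);print(n,c["K"].tolist(),np.round(c["extrinsics"],4).tolist(),c.keys())
s=state();print(s["clock"],s["ee_pos"],s["tool_rot"],s["wrist_force"])
E
```

```text
scene [[522.7822357692424, 0.0, 320.9861919996756], [0.0, 522.7822357692424, 240.61151160129998], [0.0, 0.0, 1.0]] [[0.8856, -0.4643, 0.0124, -0.3478], [0.2477, 0.4946, 0.8331, -0.2384], [-0.3929, -0.7347, 0.553, -0.5974], [0.0, 0.0, 0.0, 1.0]] dict_keys(['frame', 'K', 'extrinsics'])
top [[501.67985666421066, 0.0, 314.76480686743895], [0.0, 501.67985666421066, 235.6440949962286], [0.0, 0.0, 1.0]] [[0.0835, -0.9965, 0.0061, 0.1002], [0.9737, 0.0829, 0.2124, -0.4959], [-0.2121, -0.0118, 0.9772, -0.8814], [0.0, 0.0, 0.0, 1.0]] dict_keys(['frame', 'K', 'extrinsics'])
0.1 [0.21397581 0.5064304  0.2307714 ] [[-9.21140049e-01  3.89231012e-01 -4.79672632e-04]
 [ 3.89231301e-01  9.21139559e-01 -9.52434002e-04]
 [ 7.11285856e-05 -1.06402871e-03 -9.99999431e-01]] [0.2092855  0.20402285 0.73054251]
```

View pics/top0.png

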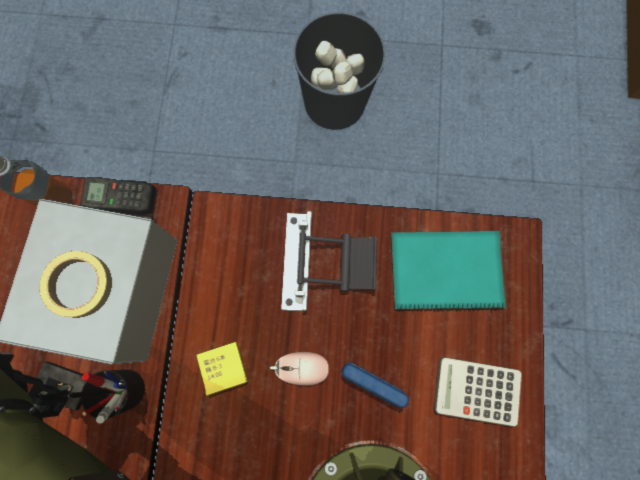

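View pics/scene0.png

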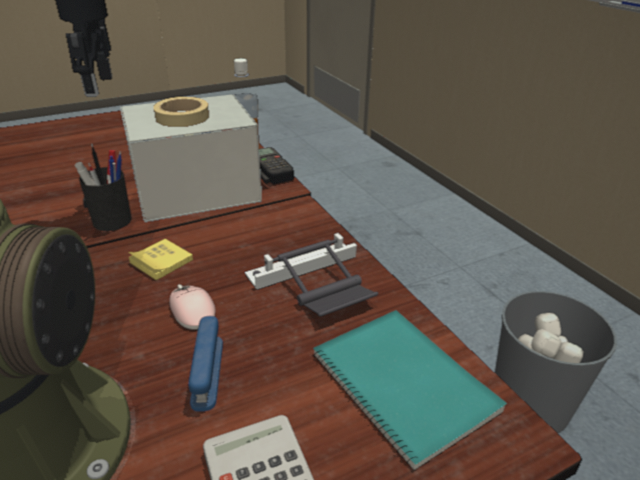

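The top view shows the notebook's corners at about (392,233), (500,231), (505,306) and (397,309). The stop bar's top edge runs from (311,213) to (306,310), with its open side facing right. The lip's front edge is at about x=376, y=237–290. So the push goes along world +y.

```bash
cat > h.py <<'E'
import numpy as np,cv2
from rig import state,camera
def ray(c,uv,z):
    E=c["extrinsics"];K=c["K"];R=E[:3,:3];o=-R.T@E[:3,3]
    d=np.linalg.inv(K)@[uv[0],uv[1],1.];d=R.T@(d*[1,-1,-1])
    return (o+d*(z-o[2])/d[2])
def proj(c,P):
    E=c["extrinsics"];p=np.atleast_2d(P)@E[:3,:3].T+E[:3,3];p=p*[1,-1,-1]@c["K"].T
    return p[:,:2]/p[:,2:]
def book(c):
    h=cv2.cvtColor(c["frame"],cv2.COLOR_BGR2HSV);m=cv2.inRange(h,(75,80,50),(95,255,255))
    n,l,s,_=cv2.connectedComponentsWithStats(m);i=1+s[1:,4].argmax();m=(l==i).astype(np.uint8)
    m=cv2.morphologyEx(m,cv2.MORPH_OPEN,np.ones((9,9)))
    p=cv2.findContours(m,0,2)[0];p=max(p,key=cv2.contourArea)[:,0]
    w=np.array([ray(c,q,.011)[:2] for q in p],np.float32)
    (x,y),sz,a=cv2.minAreaRect(w*1000);return cv2.boxPoints(((x,y),sz,a)),sz
E
python3 - <<'E'
from h import *
c=camera("top");np.set_printoptions(precision=1,suppress=True)
print(book(c))
for uv,z in [((311,213),.026),((306,310),.026),((287,213),.026),((282,309),.026),((376,237),.026),((374,290),.026),((543,219),0),((545,478),0)]:
    print(uv,1000*ray(c,uv,z))
f=c["frame"][195:325,270:520];cv2.imwrite("pics/top1.png",cv2.resize(f,None,fx=3.2,fy=3.2,interpolation=cv2.INTER_CUBIC))
E
```

```text
(array([[ 367.7,  -20. ],
       [ 388.2, -230. ],
       [ 535.1, -215.7],
       [ 514.6,   -5.7]], dtype=float32), (147.6217803955078, 211.01185607910156))
(311, 213) [535.7 152.9  26. ]
(306, 310) [349.4 146.3  26. ]
(287, 213) [531.7 199.2  26. ]
(282, 309) [347.5 190.9  26. ]
(376, 237) [498.9  24.7  26. ]
(374, 290) [397.1  22.5  26. ]
(543, 219) [ 569.6 -307.6    0. ]
(545, 478) [  90.3 -305.     0. ]
```

View pics/top1.png

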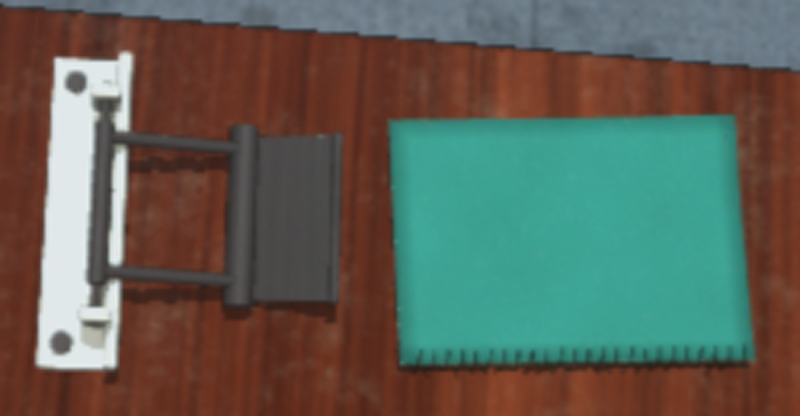

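Run:
```python
from h import *
c=camera("scene");np.set_printoptions(precision=0,suppress=True)
b=ray(c,(145,218),0);print(b*1000)
for z in (.1,.15,.2,.25):print(z,proj(c,[b[0],b[1],z]))
for uv in((131,147),(260,133),(122,108),(245,96)):print(1000*ray(c,uv,.12))
s=state();R=s["tool_rot"];np.set_printoptions(precision=1,suppress=True)
print(R.T@(np.array([.455,-.265,.231])-s["ee_pos"])*1000)
y=np.array([1,.035,0]);y/=np.linalg.norm(y);T=np.c_[np.cross(y,[0,0,-1.]),y,[0,0,-1]]
print(np.degrees(cv2.Rodrigues(R.T@T)[0]).T)
```

```text
[240. 451.   0.]
0.1 [[136. 172.]]
0.15 [[131. 147.]]
0.2 [[125. 120.]]
0.25 [[119.  91.]]
[249. 522. 120.]
[500. 479. 120.]
[274. 755. 120.]
[556. 714. 120.]
[-522.3 -616.9    0.3]
[[-0.   0.  65.1]]
```

Request:
drive_tool:
  rows:
    - [[0,0,4],[-29,-34,0],85]
    - [[0,0,8],[-58,-69,0],85]
    - [[0,0,12],[-87,-103,0],85]
    - [[0,0,16],[-116,-137,0],85]
    - [[0,0,20],[-145,-171,0],85]
    - [[0,0,24],[-174,-206,0],85]
    - [[0,0,28],[-203,-240,0],85]
    - [[0,0,32],[-232,-274,0],85]
    - [[0,0,36],[-261,-308,0],85]
    - [[0,0,40],[-290,-343,0],85]

```text
clock: 1.2
ee_pos: [0.3478, 0.0761, 0.2315]
tool_rot: [[-0.453, 0.891, 0.001], [0.891, 0.453, 0.0], [-0.0, 0.001, -1.0]]
wrist_force: [1.4, 0.1, 0.3]
gripper_width: 0.0849
gripper_force: 0.0
```

```bash
cat > g.py <<'E'
import sys
from h import *
s=state();R=s["tool_rot"];np.set_printoptions(precision=1,suppress=True)
y=np.array([1,.035,0]);y/=np.linalg.norm(y);T=np.c_[np.cross(y,[0,0,-1.]),y,[0,0,-1]]
print(s["clock"],s["ee_pos"]*1000,s["wrist_force"],s["gripper_width"])
print(R.T@(np.array(eval(sys.argv[1]))-s["ee_pos"]*1000),np.degrees(cv2.Rodrigues(R.T@T)[0]).T)
E
python3 g.py 455,-265,100
```

```text
1.2 [347.8  76.1 231.5] [1.4 0.1 0.3] 0.08486762083519672
[-352.6  -59.   131.5] [[ 0.   0.  24.9]]
```

Request:
drive_tool:
  rows:
    - [[0,0,3],[-44,-7,5],85]
    - [[0,0,6],[-88,-15,15],85]
    - [[0,0,10],[-132,-22,30],85]
    - [[0,0,14],[-176,-30,45],85]
    - [[0,0,18],[-220,-37,60],85]
    - [[0,0,22],[-265,-45,80],85]
    - [[0,0,25],[-310,-52,100],85]
    - [[0,0,25],[-352,-59,115],85]
    - [[0,0,25],[-352,-59,131],85]
    - [[0,0,25],[-352,-59,131],85]

```text
clock: 2.2
ee_pos: [0.4544, -0.2625, 0.0979]
tool_rot: [[-0.035, 0.999, -0.004], [0.999, 0.035, 0.002], [0.003, -0.004, -1.0]]
wrist_force: [0.5, 0.8, -0.1]
gripper_width: 0.0849
gripper_force: 0.0
```

```bash
python3 g.py 455,-265,-6
python3 - <<'E'
from h import *
c=camera("wrist");cv2.imwrite("pics/w1.png",c["frame"])
print(book(camera("top")))
E
```

```text
2.2 [ 454.4 -262.5   97.9] [ 0.5  0.8 -0.1] 0.08489193899609104
[ -2.8   0.9 103.9] [[-0.2 -0.2  0. ]]
(array([[ 367.69357  ,  -20.033022 ],
       [ 388.18246  , -230.0478   ],
       [ 535.1067   , -215.714    ],
       [ 514.6178   ,   -5.6992188]], dtype=float32), (147.6217803955078, 211.01185607910156))
```

View pics/w1.png

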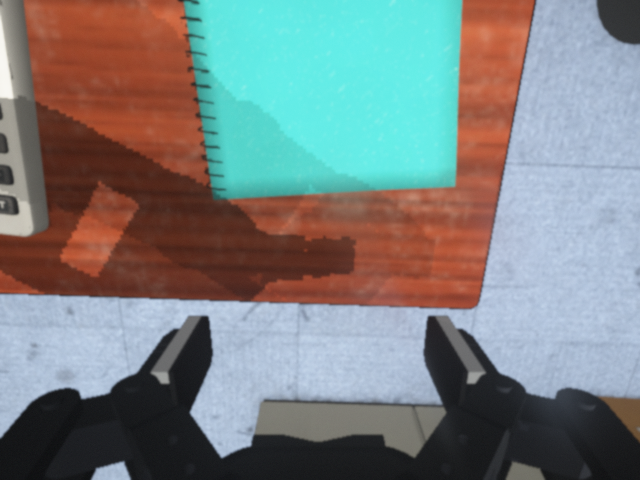

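The wrist view shows the notebook's rear edge running from (213,198) to (457,187) and the desk edge at about row 300. The fingers are behind the notebook.

Run:
```python
from h import *
c=camera("wrist")
for uv,z in(((213,198),.011),((457,187),.011),((462,0),.011),((300,302),0)):print(1000*ray(c,uv,z))
for t in(85,0):pass
```

```text
[ 387.98503166 -230.14249057   11.        ]
[ 539.70311967 -217.66059701   11.        ]
[ 526.96675804 -117.58447243   11.        ]
[ 443.66494744 -305.97537663    0.        ]
```

Request:
drive_tool:
  rows:
    - [[0,0,0],[0,0,35],85]
    - [[0,0,0],[0,0,70],85]
    - [[0,0,0],[0,0,90],85]
    - [[0,0,0],[0,0,100],85]
    - [[0,0,0],[0,0,105],85]
    - [[0,0,0],[0,0,107],85]
    - [[0,0,0],[0,0,107],85]

```text
clock: 3.05
ee_pos: [0.456, -0.2626, -0.0058]
tool_rot: [[-0.037, 0.999, 0.001], [0.999, 0.037, -0.001], [-0.001, 0.001, -1.0]]
wrist_force: [-0.3, 0.1, -0.3]
gripper_width: 0.085
gripper_force: 0.0
```

```bash
python3 g.py 455,-240,-9
```

```text
3.05 [ 456.  -262.6   -5.8] [-0.3  0.1 -0.3] 0.08501755420651856
[22.7 -0.2  3.2] [[0.1 0.1 0.1]]
```

Request:
drive_tool:
  rows:
    - [[0,0,0],[0,0,3],85]
    - [[0,0,0],[8,0,3],85]
    - [[0,0,0],[16,0,3],85]
    - [[0,0,0],[22,0,3],85]
    - [[0,0,0],[28,0,3],85]
    - [[0,0,0],[34,0,3],85]
    - [[0,0,0],[40,0,3],85]
    - [[0,0,0],[46,0,3],85]
    - [[0,0,0],[52,0,3],85]
    - [[0,0,0],[52,0,3],85]

```text
clock: 4.05
ee_pos: [0.4536, -0.2098, -0.0097]
tool_rot: [[-0.037, 0.999, -0.0], [0.999, 0.037, 0.0], [0.0, -0.0, -1.0]]
wrist_force: [0.4, 0.3, -0.0]
gripper_width: 0.0852
gripper_force: 0.0
```

```bash
python3 g.py 455,-70,-9;python3 - <<'E'
from h import *
c=camera("wrist");cv2.imwrite("pics/w2.png",c["frame"])
c=camera("top");cv2.imwrite("pics/top2.png",cv2.resize(c["frame"][180:340,250:520],None,fx=2.9,fy=2.9,interpolation=cv2.INTER_CUBIC));print(book(c))
E
```

```text
4.05 [ 453.6 -209.8   -9.7] [ 0.4  0.3 -0. ] 0.08524467997312044
[139.6   6.6  -0.7] [[-0.  -0.   0.1]]
(array([[ 389.08322 ,    8.490952],
       [ 397.8917  , -202.16455 ],
       [ 534.95557 , -196.43327 ],
       [ 526.1471  ,   14.222229]], dtype=float32), (137.1836700439453, 210.83958435058594))
```

View pics/top2.png

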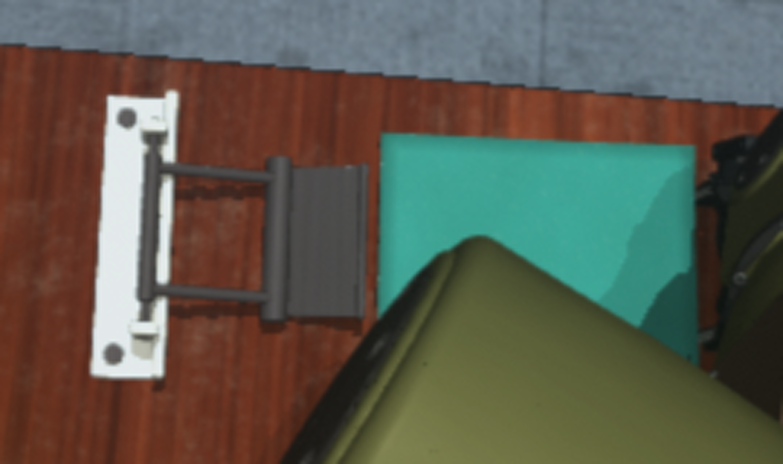

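View pics/w2.png

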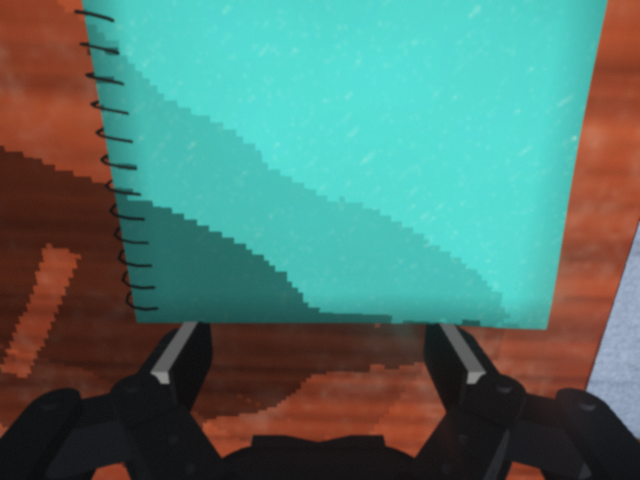

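The notebook is now close to square and just short of the lip. In the wrist view its rear edge runs from (137,322) to (547,328), to the right of the fingers' centre, so I'll measure the sideways offset.

Run:
```python
from h import *
np.set_printoptions(precision=1,suppress=True)
c=camera("wrist")
for uv in((137,322),(547,328),(606,0),(85,0)):print(1000*ray(c,uv,.011))
c=camera("top")
o=np.array([250,180]);
for uv,z in (((384,133),.011),((695,147),.011),((697,360),.011),((379,310),.011),((368,166),.026),((362,317),.026),((178,92),.026),((164,378),.026)):print(uv,1000*ray(c,np.array(uv)/2.9+o,z))
print(state()["joints"])
```

```text
[ 386.6 -202.8   11. ]
[ 537.2 -199.8   11. ]
[529.8 -95.4  11. ]
[ 383.7 -100.8   11. ]
(384, 133) [525.6  11.7  11. ]
(695, 147) [ 533.8 -198.    11. ]
(697, 360) [ 390.7 -200.7   11. ]
(379, 310) [405.8   8.4  11. ]
(368, 166) [498.6  22.9  26. ]
(362, 317) [398.5  21.1  26. ]
(178, 92) [538.3 152.4  26. ]
(164, 378) [348.8 145.2  26. ]
[-0.5  0.5  1.8  0.   0.8 -0.5]
```

The notebook's yaw matches the holder's to about a degree, and its centre is within about 3–5 mm of the holder's axis. That's good enough, so I'll re-centre the fingers on its rear edge and push.

Request:
drive_tool:
  rows:
    - [[0,0,0],[-6,2,0],85]
    - [[0,0,0],[-6,5,0],85]
    - [[0,0,0],[0,5,0],85]
    - [[0,0,0],[8,5,0],85]
    - [[0,0,0],[16,5,0],85]
    - [[0,0,0],[24,5,0],85]
    - [[0,0,0],[31,5,0],85]
    - [[0,0,0],[38,5,0],85]
    - [[0,0,0],[45,5,0],85]
    - [[0,0,0],[52,5,0],85]

```text
clock: 5.25
ee_pos: [0.4567, -0.158, -0.0097]
tool_rot: [[-0.037, 0.999, 0.0], [0.999, 0.037, -0.0], [-0.0, 0.0, -1.0]]
wrist_force: [0.4, -7.9, -1.4]
gripper_width: 0.0849
gripper_force: 3.7
```

Request:
drive_tool:
  rows:
    - [[0,0,0],[7,0,0],85]
    - [[0,0,0],[13,0,0],85]
    - [[0,0,0],[19,0,0],85]
    - [[0,0,0],[25,0,0],85]
    - [[0,0,0],[31,0,0],85]
    - [[0,0,0],[37,0,0],85]
    - [[0,0,0],[43,0,0],85]
    - [[0,0,0],[49,0,0],85]
    - [[0,0,0],[55,0,0],85]
    - [[0,0,0],[60,0,0],85]

```text
clock: 6.25
ee_pos: [0.4545, -0.098, -0.0097]
tool_rot: [[-0.037, 0.999, 0.0], [0.999, 0.037, -0.0], [-0.0, 0.0, -1.0]]
wrist_force: [0.2, -4.5, -2.1]
gripper_width: 0.0847
gripper_force: 2.4
```

```bash
python3 g.py 455,-68,-9;python3 - <<'E'
from h import *
c=camera("top");a=cv2.resize(c["frame"][180:340,250:520],None,fx=2.9,fy=2.9,interpolation=cv2.INTER_CUBIC)
cv2.imwrite("pics/top3.png",a)
E
```

```text
6.25 [454.5 -98.   -9.7] [ 0.2 -4.5 -2.1] 0.08471578712081305
[29.9  1.6 -0.7] [[0.  0.  0.1]]
```

View pics/top3.png

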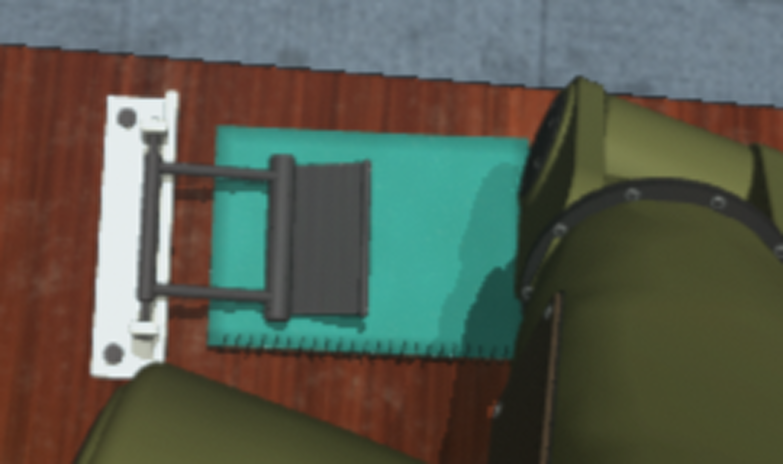

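The arm has ridden up onto the cover. The leading edge, from (217,126) to (208,346), is parallel to the stop and about 28 mm short of it. I'll finish slowly, watching the force.

Request:
drive_tool:
  rows:
    - [[0,0,0],[6,0,0],85]
    - [[0,0,0],[11,0,0],85]
    - [[0,0,0],[16,0,0],85]
    - [[0,0,0],[20,0,0],85]
    - [[0,0,0],[23,0,0],85]
    - [[0,0,0],[25,0,0],85]
    - [[0,0,0],[26,0,0],85]

```text
clock: 7.0
ee_pos: [0.4536, -0.0723, -0.0097]
tool_rot: [[-0.037, 0.999, 0.0], [0.999, 0.037, -0.0], [-0.0, 0.0, -1.0]]
wrist_force: [1.2, -5.3, -1.6]
gripper_width: 0.085
gripper_force: 2.6
```

Request:
drive_tool:
  rows:
    - [[0,0,0],[1,0,0],85]
    - [[0,0,0],[2,0,0],85]

```text
clock: 7.2
ee_pos: [0.4535, -0.0704, -0.0097]
tool_rot: [[-0.036, 0.999, 0.0], [0.999, 0.036, -0.0], [-0.0, 0.0, -1.0]]
wrist_force: [0.3, -5.1, -0.3]
gripper_width: 0.085
gripper_force: 2.6
```

Request:
drive_tool:
  rows:
    - [[0,0,0],[1,0,0],85]
    - [[0,0,0],[1,0,0],85]

```text
clock: 7.4
ee_pos: [0.4534, -0.0697, -0.0097]
tool_rot: [[-0.036, 0.999, -0.0], [0.999, 0.036, -0.0], [-0.0, -0.0, -1.0]]
wrist_force: [-1.3, -8.0, -0.2]
gripper_width: 0.085
gripper_force: 4.2
```

Force has just started to rise, so I'll keep creeping forward.

Request:
drive_tool:
  rows:
    - [[0,0,0],[0.5,0,0],85]
    - [[0,0,0],[1,0,0],85]

```text
clock: 7.6
ee_pos: [0.4534, -0.0695, -0.0097]
tool_rot: [[-0.037, 0.999, 0.0], [0.999, 0.037, -0.002], [-0.002, 0.0, -1.0]]
wrist_force: [-2.2, -22.3, -1.6]
gripper_width: 0.0848
gripper_force: 11.0
```

Request:
drive_tool:
  rows:
    - [[0,0,0],[0.5,0,0],85]
    - [[0,0,0],[0.5,0,0],85]

```text
clock: 7.8
ee_pos: [0.4534, -0.0695, -0.0097]
tool_rot: [[-0.036, 0.999, 0.0], [0.999, 0.036, -0.002], [-0.002, 0.0, -1.0]]
wrist_force: [-3.0, -24.1, -1.7]
gripper_width: 0.0849
gripper_force: 11.7
```

The notebook is home: 24 N with no further travel. Now I'll back off and lift.

Request:
drive_tool:
  rows:
    - [[0,0,0],[-3,0,0],85]
    - [[0,0,0],[-10,0,0],85]
    - [[0,0,0],[-25,0,0],85]
    - [[0,0,0],[-40,0,-5],85]
    - [[0,0,0],[-60,0,-40],85]
    - [[0,0,0],[-90,0,-80],85]
    - [[0,0,0],[-120,0,-120],85]
    - [[0,0,0],[-150,0,-160],85]
    - [[0,0,0],[-160,0,-180],85]
    - [[0,0,0],[-160,0,-180],85]

```text
clock: 8.8
ee_pos: [0.46, -0.2296, 0.1732]
tool_rot: [[-0.035, 0.999, 0.004], [0.999, 0.035, -0.002], [-0.002, 0.004, -1.0]]
wrist_force: [-0.2, 1.5, -1.0]
gripper_width: 0.0852
gripper_force: 0.0
```

Run:
```python
from h import *
s=state();print(s["clock"],s["ee_pos"],s["wrist_force"])
a=camera("top")["frame"][180:340,250:450];b=camera("scene")["frame"][210:410,220:470]
cv2.imwrite("pics/fin.png",np.hstack([cv2.resize(a,(400,320),interpolation=2),cv2.resize(b,(400,320),interpolation=2)]))
```

```text
8.8 [ 0.46003537 -0.22955984  0.17315461] [-0.23644697  1.5488527  -0.9854145 ]
```

View pics/fin.png

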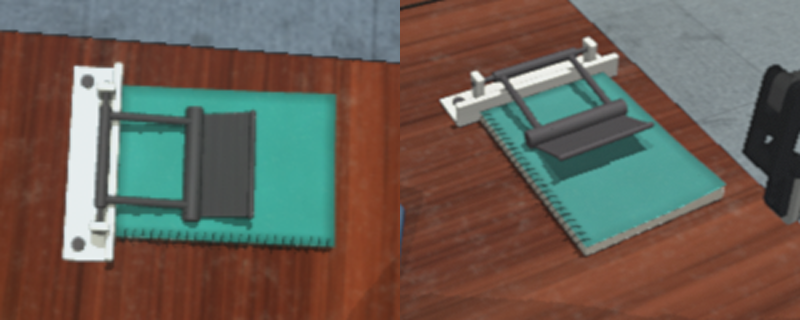

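The notebook lies flat against the stop along its whole leading edge (column 118, rows 87–240). The arm's roll rests on the cover near (193,160), and the gripper is clear.

```bash
python3 -c "from rig import sign_off;print(sign_off())"
```

```text
the job is handed in; nothing more can be done
None
```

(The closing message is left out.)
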